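Close the test case: tip the lid, catch it on a finger, lower it shut

TASK

The lid of the aluminium test case stands open, leaning back past upright. Nudge it lightly forward over its balance from behind and let it go so that it falls by itself, then catch it from underneath on a finger before it lands, without batting it back up, and lower it gently until it is fully shut, with no bang. Do not grip or lift anything, leave everything else on the bench where it is, and finish with the hand clear.

Things in the scene. Friction and masses are not known exactly. Their poses are not given: they have to be found in the camera images.
- case: open-topped aluminium test case with a small circuit inside, fixed to the bench: 130 mm deep (x), 150 mm wide (y), 85 mm tall, walls 4 mm. Origin at the centre of its underside on the bench; its x axis points from the front wall to the hinge side (roughly to the robot's left, so the lid falls towards the robot's right), z up. Two connectors stick out 16 mm from its -y side. The bench in front of it (-x, the robot's right) is free.
- lid (a joint): angle of the lid in rad: 0 is shut (flat on the rim), 1.57 upright, 1.71 the open stop where it rests at the start, leaning back. The hinge is oil-damped: past upright towards the case the lid (0.35 kg) falls by itself, from 1.3 to 0.6 rad in about 2 s and on to the rim in about 1 s more, where it would bang at about 0.6 rad/s. Moving edge speeds under 60 mm/s count as gentle. There is no latch. Holding it up at the edge takes about 1.7 N.
- lid_edge (a point): middle of the lid's free edge. The lid is a flat aluminium plate 175 mm from hinge to edge, 150 mm wide, 5 mm thick; the edge is a rolled bar of 4 mm radius along y and this point is on the bar's axis. Shut, this edge overhangs the case's front wall by 45 mm, 88 mm above the bench, so a slanting finger can stay under it until the lid is home. The axes are the lid's: x from the edge to the hinge, z out of its outer face (up when shut).
- lid_hinge (a point): middle of the hinge line (along the case's y), at the top of the case's far wall: 65 mm along the case's x from its origin, 85.5 mm above the bench; the underside of the lid plate passes through it.
- tumbler: plain glass tumbler, 68 mm across, 110 mm tall, standing beyond the case, at its -y side; origin at the centre of its underside. To be left alone.
- spool: blue plastic solder spool, 60 mm across, 48 mm tall, standing behind the hinge side of the case; origin at the centre of its underside. To be left alone.
- module_a: closed bright steel module 70 x 45 x 30 mm with two 8 mm brass studs on top, at the case's +y side, nearest the robot; origin at the centre of its underside. To be left alone.
- module_b: closed dark steel module 55 x 40 x 35 mm with two 8 mm brass studs on top, behind the hinge side of the case; origin at the centre of its underside. To be left alone.
- adapter: round steel connector adapter standing on end, 26 mm across, 45 mm tall, behind the case's far corner; origin at the centre of its underside. To be left alone.
- screwdriver: screwdriver 160 mm long lying on the bench farther behind the hinge side; origin at the middle of its length. To be left alone.

How it is judged:
On the way, in this order (a step that is already met when the one before it is completed fails the run):
1. the lid, tipped over its balance, falls by itself with no finger on it (value of joint lid between 0.2 and 1.5 rad and velocity of joint lid below -0.05 rad/s and contact force between the fingers and lid below 0.02 N), for 0.1 s.
2. the falling lid is caught: a finger bears it, slowed, well above the rim (value of joint lid between 0.12 and 1.3 rad and contact force between the fingers and lid above 0.3 N and velocity of joint lid above -0.4 rad/s), for 0.2 s.
At the end, for the whole second after the job is handed in: The lid is fully shut (within 0.02 rad) and at rest, and every loose thing is within 15 mm of where it began (value of joint lid below 0.02 rad and velocity of joint lid between -0.05 and 0.05 rad/s and distance of each of tumbler, spool, module_a, module_b, adapter, screwdriver from where it was at the start of the episode below 0.015 m); the robot touches nothing.
It fails at once if the lid bangs shut (faster than 0.4 rad/s, 70 mm/s at its edge, in the last 20 mm) (value of joint lid between 0.015 and 0.12 rad and velocity of joint lid below -0.4 rad/s).
It fails at once if the lid is batted or lifted back up (opening faster than 0.5 rad/s) (velocity of joint lid above 0.5 rad/s).
It fails at once if the lid is gripped or pressed by the fingers with more than 30 N (contact force between the fingers and lid above 30 N).
It fails at once if a bystander is moved or lifted by more than 15 mm (distance of any of tumbler, spool, module_a, module_b, adapter, screwdriver from where it was at the start of the episode above 0.015 m).
It also fails if it takes over 51 s, if anything falls off the work surface, if the arm or the gripper's body presses on something with over 40 N, if the wrist force passes 120 N, or if a joint passes its speed limit or range.

ROBOT

A 6-joint arm with a two-finger parallel gripper is mounted at the origin on the work surface. World frame = base frame: x ahead of the robot, y to its left, z up, the work surface at z = 0. Lengths are in m, angles in rad, forces in N, time in s.
With the tool pointing down it reaches from about 0.275 to 0.875 m from the base axis. Payload 12.5 kg.
Tool frame: the origin (TCP) lies between the finger pads; the fingertips stand 8 mm ahead of it and the grasp point (between the pads) lies 11 mm behind it; z points along the fingers, y is the line along which they close (so a half turn about z gives the same grasp; the last joint's range is limited). The gripper opens to 85 mm and grips with 20 to 120 N. Pads are 22 mm wide; open, the fingers measure 114 mm over their backs; the gripper's body (76 mm by 85 mm) begins 54 mm behind the grasp point. The pads swing forward as they close: fully open they stand 13 mm farther back than shut.
Start: joints at [-1.378, 0.351, 1.652, -0, 1.139, -0.085], TCP at [0.151, -0.529, 0.239] pointing down, gripper open.
Joint ranges: [-2.75, 2.75], [-0.79, 2.1], [0.01, 2.65], [-1.57, 4.71], [0.07, 3.14], [-2.87, 2.87]. Speed limits (rad/s): [2.22, 2.22, 2.79, 3.14, 3.14, 3.14].

INTERFACE

Orientations are given as a unit quaternion [x, y, z, w].
In Python, from cell import r, imaging, finish_job gives the robot as it stands.
- The arm moves only by the tool servo_tool, never from a script. Its argument "rows" is one flat list of numbers, 7 for each row, row after row: the closure, from 0 (fully open) to 1 (shut), then the shift along the tool's x, y, z in m, then the turn, a rotation vector about the tool's x, y, z in degrees. A call has 1 to 10 rows; each row shifts and turns the commanded pose from where the row before left it, along the tool's axes as they then stand; what a row does not reach is not made up. A row lasts 1/8 s, in which the tool goes at most 62.5 mm and 10.7 degrees, less where a joint would pass 70% of its speed; a pose out of reach is approached as far as the arm can. A call is refused whole if a number of a shift passes 0.0625 or a number of a turn 10.7, either way. A call with a gripper value outside its range is refused whole. The fingers move at their own pace and stop on an object; "grip_force" is the grip in N (left out, the last holds). Time passes only in rows, so rows that do not move let the fingers close. It gives the time, the measured TCP pose, the force, the opening and the grip force at its end, in the units of the state.
- r.observe(): the state, without advancing time (a new reading comes with each control period).
- imaging.capture(name): name is "scene" or "top" or "wrist"; returns a dict with "frame" (384x512x3 uint8, blue, green, red), "range_z" (384x512 float32, m along the optical axis (not along the pixel's ray), 0 where there is no reading), "fx", "fy", "cx", "cy" (pixels), "xyz" and "orientation" of the camera in the world; the wrist camera has in their place "tool_from_camera" (4x4, takes a point from camera to tool coordinates, whose origin is the TCP and whose axes are the flange's). Camera axes: x right, y up, looking along -z (the intrinsics and any distortion apply to the point x, -y, -z); pixel columns grow to the right and rows downward; lengths in m; the calibration is good to about 2 mm. A picture is of the moment at which its call begins: read the wrist's pose just before it.
- finish_job(): hands the job in; it is judged then, once.
The state is a dict: "time": time; "joint_pos": joint angles; "qvel": joint speeds; "joint_torque": joint torques, N m; "eef_pos": TCP position; "ee_rot": TCP orientation; "contact_force": force on the tool from outside, world axes, zero at the start; "wrist_torque": the same for the moment, N m; "grip_width": finger opening in m; "gripper_force": force on a finger pad.
Only numpy, scipy, OpenCV 4.12 (cv2) and the standard library are available. Lean on these libraries where they do the work, as an engineer would, in place of code of your own. Each camera call takes 0.05 s, during which the arm holds its last target. There are 200 camera calls.

## Working session

There is one attempt and no reset: what is moved stays moved. The work goes in short steps, Python scripts to look and compute and a tool call to move; the robot and the scene stay as the last step left them, time stands still between calls to the robot, and variables do not carry over. Pictures are saved under pics/ and viewed, at most 10 in all, crops included, and the job is handed in when it is done.

Besides the shell and the picture viewer there is one more tool, called after "Request:" by a JSON object that holds its "api" and its "payload". servo_tool: Moves the arm, as the interface text tells. Its arguments: {"type":"object","properties":{"rows":{"type":"array","items":{"type":"number"}},"grip_force":{"type":"number"}},"required":["rows"]}

```bash
mkdir -p pics; ls
cat > h.py <<'E'
import numpy as np, cv2
from scipy.spatial.transform import Rotation as R
from cell import r, imaging, finish_job
def cloud(c):
    h,w=c["range_z"].shape; u,v=np.meshgrid(np.arange(w),np.arange(h)); z=c["range_z"]
    p=np.stack([(u-c["cx"])/c["fx"]*z,-(v-c["cy"])/c["fy"]*z,-z],-1)
    P=p@R.from_quat(c["orientation"]).as_matrix().T+np.array(c["xyz"])
    P[z==0]=np.nan
    return P
E
python3 - <<'E'
from h import *
s=r.observe(); print(s["time"],s["eef_pos"],s["ee_rot"],s["contact_force"],s["grip_width"])
for n in ["scene","top"]:
    c=imaging.capture(n); cv2.imwrite(f"pics/{n}.png",c["frame"]); np.save(n+".npy",cloud(c)); print(n,c["xyz"],c["orientation"],c["fx"],c["fy"],c["cx"],c["cy"],[k for k in c])
    np.savez(n+"_c.npz",**{k:v for k,v in c.items() if k in("frame","range_z","fx","fy","cx","cy","xyz","orientation")})
E
```

```text
pics
0.0 [ 0.15078594 -0.52857735  0.23872207] [ 9.90369339e-01  1.38449216e-01 -3.53809494e-05 -6.21452904e-04] [-0.87767721  0.74828171 -0.06279876] 0.08530165902523026
scene [1.06152766 0.1740156  0.62823852] [0.24451316 0.2832234  0.70601894 0.60127787] 423.46493975237127 423.46493975237127 254.60158125199936 194.15016271122917 ['frame', 'range_z', 'fx', 'fy', 'cx', 'cy', 'xyz', 'orientation']
top [0.41075511 0.08368821 0.70794582] [-0.07595485  0.08507961  0.75683238 -0.64358144] 369.4364966616056 369.4364966616056 260.73025345335196 192.15959855196752 ['frame', 'range_z', 'fx', 'fy', 'cx', 'cy', 'xyz', 'orientation']
```

View pics/scene.png

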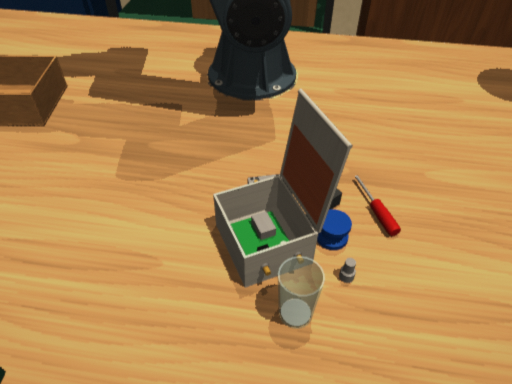

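View pics/top.png

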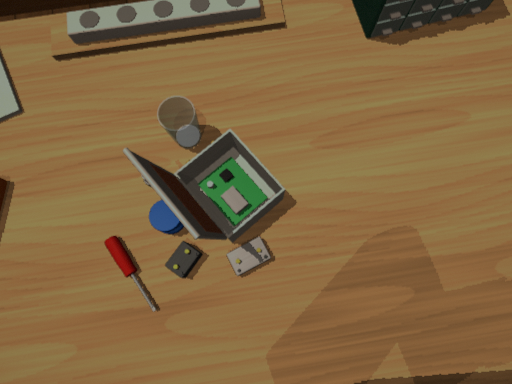

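The scene view shows the lid open at about (315,160), the case at (265,230) and the tumbler in front at (300,290). In the top view the rim corners are near (232,133), (284,190), (232,238), and the lid edge runs from (126,151) to (197,236).

Run:
```python
from h import *
T=np.load("top.npy"); S=np.load("scene.npy")
for nm,P in (("top",T),("scene",S)):
    near=(np.abs(P[...,0]-0.43)<.3)&(np.abs(P[...,1]-.1)<.3)
    m=near&(np.abs(P[...,2]-.085)<.004)
    m=m.astype(np.uint8); n,l,st,ce=cv2.connectedComponentsWithStats(m)
    print(nm,[(st[i].tolist()) for i in range(1,n) if st[i][4]>40])
    i=1+np.argmax(st[1:,4]); q=P[l==i]
    rect=cv2.minAreaRect(q[:,:2].astype(np.float32)); print("rim",rect,cv2.boxPoints(rect).tolist(),np.median(q[:,2]))
    # lid: above 0.11
    m=near&(P[...,2]>.13)&(P[...,2]<.30)
    n,l,st,ce=cv2.connectedComponentsWithStats(m.astype(np.uint8)); i=1+np.argmax(st[1:,4]); q=P[l==i]
    c=q.mean(0); U,s,V=np.linalg.svd(q-c,full_matrices=False); print("lid",len(q),c,V[2],s, "zmax",np.percentile(q[:,2],[50,99,100]))
    top=q[q[:,2]>np.percentile(q[:,2],99.5)-.004]; print("edge",top.min(0),top.max(0),top.mean(0))
# objects in top
C=np.load("top_c.npz")["frame"]
for (u,v) in [(232,133),(284,190),(232,238),(126,151),(197,236),(165,212),(190,245),(249,256),(188,258),(176,102),(188,135),(147,182),(118,250)]:
    print((u,v),T[v,u].round(3))
```

```text
top [[173, 115, 24, 22, 50], [173, 129, 112, 109, 788]]
rim ((0.5830532312393188, 0.11660368740558624), (0.15078569948673248, 0.13088154792785645), 31.77621841430664) [[0.48449960350990295, 0.13253353536128998], [0.553422212600708, 0.02126964181661606], [0.6816068887710571, 0.10067383944988251], [0.6126842498779297, 0.21193772554397583]] 0.08368650656180437
lid 2310 [0.53522651 0.18550295 0.21749563] [-0.51806227  0.84078913 -0.15711496] [2.11480131 1.98227549 0.07025331] zmax [0.22534712 0.26247403 0.26363073]
edge [0.46944674 0.15178436 0.25877682] [0.59956203 0.23514397 0.26363073] [0.53286947 0.1927071  0.26065415]
scene [[213, 175, 108, 86, 1007], [281, 267, 39, 20, 132]]
rim ((0.5856934785842896, 0.1172349825501442), (0.15277960896492004, 0.1351836621761322), 31.699817657470703) [[0.48518264293670654, 0.13460251688957214], [0.5562174320220947, 0.01958651840686798], [0.6862043142318726, 0.09986744821071625], [0.6151695251464844, 0.2148834466934204]] 0.08559749603325606
lid 4573 [0.55093188 0.18898053 0.20378162] [ 0.52321247 -0.83988392  0.14437349] [2.98266562 2.70271389 0.06407568] zmax [0.20615423 0.26395601 0.26542755]
edge [0.47260069 0.15173185 0.26034178] [0.60575421 0.23459917 0.26542755] [0.5447624  0.19564125 0.26273854]
(232, 133) [0.671 0.097 0.084]
(284, 190) [0.553 0.023 0.08 ]
(232, 238) [0.489 0.127 0.046]
(126, 151) [0.595 0.23  0.262]
(197, 236) [0.472 0.154 0.262]
(165, 212) [0.554 0.24  0.048]
(190, 245) [0.493 0.21  0.003]
(249, 256) [0.453 0.102 0.028]
(188, 258) [0.467 0.211 0.034]
(176, 102) [0.744 0.189 0.091]
(188, 135) [0.686 0.178 0.07 ]
(147, 182) [0.624 0.274 0.022]
(118, 250) [0.503 0.339 0.023]
```

```bash
cat >> h.py <<'E'
C0=np.array([.5845,.117,0]); YAW=np.deg2rad(121.7)
RC=R.from_euler("z",YAW)            # case axes in world
DOWN=RC*R.from_euler("x",180,degrees=True)   # tool down, tool x = case x
def tool(tilt): return DOWN*R.from_euler("y",tilt,degrees=True)
def now():
    s=r.observe(); return np.array(s["eef_pos"]),R.from_quat(s["ee_rot"])
def incase(p): return RC.inv().apply(np.asarray(p)-C0)
def plan(segs,start=None):
    "segs: (case xyz, tilt deg, n rows); prints rows"
    p,q=start or now()
    for xyz,tilt,n in segs:
        P=C0+RC.apply(xyz); Q=tool(tilt); rv=(q.inv()*Q).as_rotvec(); p0,q0=p,q
        for i in range(n):
            p1=p0+(P-p0)*(i+1)/n; q1=q0*R.from_rotvec(rv*(i+1)/n)
            d=q.inv().apply(p1-p); t=np.rad2deg((q.inv()*q1).as_rotvec())
            print("1,",", ".join(f"{x:.4f}" for x in d),",",", ".join(f"{x:.1f}" for x in t),"  norm %.4f"%np.linalg.norm(d))
            p,q=p1,q1
        print("--",xyz,tilt,P.round(3))
def lid():
    "lid angle from top-view depth"
    c=imaging.capture("top"); P=(cloud(c).reshape(-1,3)-C0)@RC.as_matrix()
    return P
E
python3 - <<'E'
from h import *
p,q=now(); print(incase(p))
plan([(incase([.2,-.45,.38]),0,3)][:0]+[((-.12,0,.42),0,14),((-.05,0,.42),45,5),((.12,0,.34),45,4)])
E
```

```text
[-0.32140626  0.70825395  0.23883724]
1, 0.0448, -0.0276, -0.0129 , -0.0, -0.0, -7.6   norm 0.0542
1, 0.0480, -0.0215, -0.0129 , -0.0, -0.0, -7.6   norm 0.0542
1, 0.0504, -0.0150, -0.0129 , -0.0, -0.0, -7.6   norm 0.0542
1, 0.0520, -0.0082, -0.0129 , -0.0, -0.0, -7.6   norm 0.0542
1, 0.0526, -0.0013, -0.0129 , -0.0, -0.0, -7.6   norm 0.0542
1, 0.0523, 0.0056, -0.0129 , -0.0, -0.0, -7.6   norm 0.0542
1, 0.0511, 0.0124, -0.0129 , -0.0, -0.0, -7.6   norm 0.0542
1, 0.0490, 0.0190, -0.0129 , -0.0, -0.0, -7.6   norm 0.0542
1, 0.0461, 0.0253, -0.0129 , -0.0, -0.0, -7.6   norm 0.0542
1, 0.0424, 0.0312, -0.0129 , -0.0, -0.0, -7.6   norm 0.0542
1, 0.0379, 0.0365, -0.0129 , -0.0, -0.0, -7.6   norm 0.0542
1, 0.0328, 0.0411, -0.0129 , -0.0, -0.0, -7.6   norm 0.0542
1, 0.0271, 0.0451, -0.0129 , -0.0, -0.0, -7.6   norm 0.0542
1, 0.0209, 0.0483, -0.0129 , -0.0, -0.0, -7.6   norm 0.0542
-- (-0.12, 0, 0.42) 0 [0.648 0.015 0.42 ]
1, 0.0140, 0.0000, 0.0000 , 0.0, 9.0, 0.0   norm 0.0140
1, 0.0138, 0.0000, 0.0022 , -0.0, 9.0, 0.0   norm 0.0140
1, 0.0133, -0.0000, 0.0043 , 0.0, 9.0, 0.0   norm 0.0140
1, 0.0125, 0.0000, 0.0064 , -0.0, 9.0, 0.0   norm 0.0140
1, 0.0113, 0.0000, 0.0082 , -0.0, 9.0, 0.0   norm 0.0140
-- (-0.05, 0, 0.42) 45 [0.611 0.074 0.42 ]
1, 0.0159, 0.0000, 0.0442 , 0.0, 0.0, 0.0   norm 0.0470
1, 0.0159, -0.0000, 0.0442 , 0.0, 0.0, 0.0   norm 0.0470
1, 0.0159, 0.0000, 0.0442 , -0.0, 0.0, -0.0   norm 0.0470
1, 0.0159, 0.0000, 0.0442 , 0.0, 0.0, 0.0   norm 0.0470
-- (0.12, 0, 0.34) 45 [0.521 0.219 0.34 ]
```

Request:
{"api": "servo_tool", "payload": {"rows": [1,0.045,-0.0275,-0.013,0,0,-7.6,1,0.048,-0.0215,-0.013,0,0,-7.6,1,0.0505,-0.015,-0.013,0,0,-7.6,1,0.052,-0.008,-0.013,0,0,-7.6,1,0.0525,-0.0015,-0.013,0,0,-7.6,1,0.0525,0.0055,-0.013,0,0,-7.6,1,0.051,0.0125,-0.013,0,0,-7.6,1,0.049,0.019,-0.013,0,0,-7.6]}}

```text
time: 1.1
eef_pos: [0.435, -0.2159, 0.3436]
ee_rot: [0.783, 0.622, -0.0, -0.0]
contact_force: [0.7, -1.0, -0.6]
grip_width: 0.0001
gripper_force: 0.0
```

Request:
{"api": "servo_tool", "payload": {"rows": [1,0.046,0.0255,-0.013,0,0,-7.6,1,0.0425,0.031,-0.013,0,0,-7.6,1,0.038,0.0365,-0.013,0,0,-7.6,1,0.033,0.041,-0.013,0,0,-7.6,1,0.027,0.045,-0.013,0,0,-7.6,1,0.021,0.0485,-0.013,0,0,-7.6,1,0,0,0,0,0,0]}}

```text
time: 1.98
eef_pos: [0.6465, 0.0201, 0.4205]
ee_rot: [0.48, 0.877, 0.0, -0.0]
contact_force: [0.5, -0.2, -1.1]
grip_width: -0.0002
gripper_force: 0.0
```

Run:
```python
from h import *
p,q=now(); s=r.observe(); print(s["time"],incase(p),s["joint_pos"],s["contact_force"],s["grip_width"])
plan([((-.05,0,.42),45,5),((.12,0,.34),45,5)])
```

```text
1.975 [-0.11499256 -0.00185674  0.42052939] [-4.09828686e-02  4.36858062e-01  1.09313205e+00  4.28621646e-04
  1.61211967e+00 -6.09643240e-01] [ 0.45704421 -0.24964318 -1.14969359] -0.00017704584722196942
1, 0.0130, -0.0002, 0.0001 , -0.1, 9.0, 0.2   norm 0.0130
1, 0.0128, -0.0002, 0.0021 , -0.1, 9.0, 0.2   norm 0.0130
1, 0.0123, -0.0003, 0.0041 , -0.1, 9.0, 0.2   norm 0.0130
1, 0.0115, -0.0003, 0.0060 , -0.1, 9.0, 0.2   norm 0.0130
1, 0.0105, -0.0003, 0.0077 , -0.1, 9.0, 0.2   norm 0.0130
-- (-0.05, 0, 0.42) 45 [0.611 0.074 0.42 ]
1, 0.0127, 0.0000, 0.0354 , 0.0, 0.0, 0.0   norm 0.0376
1, 0.0127, 0.0000, 0.0354 , 0.0, 0.0, 0.0   norm 0.0376
1, 0.0127, 0.0000, 0.0354 , 0.0, 0.0, 0.0   norm 0.0376
1, 0.0127, 0.0000, 0.0354 , 0.0, 0.0, 0.0   norm 0.0376
1, 0.0127, -0.0000, 0.0354 , 0.0, 0.0, 0.0   norm 0.0376
-- (0.12, 0, 0.34) 45 [0.521 0.219 0.34 ]
```

Request:
{"api": "servo_tool", "payload": {"rows": [1,0.013,0,0,-0.1,9,0.2,1,0.013,0,0.002,-0.1,9,0.2,1,0.0125,-0.0005,0.004,-0.1,9,0.2,1,0.0115,-0.0005,0.006,-0.1,9,0.2,1,0.0105,-0.0005,0.0075,-0.1,9,0.2,1,0.0125,0,0.0355,0,0,0,1,0.0125,0,0.0355,0,0,0,1,0.0125,0,0.0355,0,0,0,1,0.0125,0,0.0355,0,0,0,1,0.0125,0,0.0355,0,0,0]}}

```text
time: 3.22
eef_pos: [0.5205, 0.2175, 0.3393]
ee_rot: [0.454, 0.805, 0.188, -0.333]
contact_force: [0.8, 1.2, 0.1]
grip_width: -0.0002
gripper_force: 0.0
```

Request:
{"api": "servo_tool", "payload": {"rows": [1,0,0,0,0,0,0,1,0,0,0,0,0,0]}}

```text
time: 3.48
eef_pos: [0.5218, 0.2166, 0.3404]
ee_rot: [0.454, 0.805, 0.188, -0.333]
contact_force: [0.3, 0.3, 0.1]
grip_width: 0.0002
gripper_force: 0.0
```

Run:
```python
from h import *
p,q=now(); s=r.observe(); print(s["time"],incase(p),s["joint_pos"],s["contact_force"],(tool(45).inv()*q).as_rotvec(degrees=True))
c=imaging.capture("scene"); cv2.imwrite("pics/s2.png",cv2.resize(c["frame"][40:300,150:450],None,fx=2,fy=2))
plan([((.115,0,.265),45,5),((.085,0,.265),45,8)])
```

```text
3.475 [0.11767551 0.00106342 0.3403919 ] [ 0.02362299  0.45312983  1.4336085   0.66588881  1.68457177 -0.59245464] [0.2963381  0.2700397  0.07738115] [-0.42817237 -0.01918425  0.31529675]
1, -0.0110, 0.0002, 0.0103 , 0.1, 0.0, -0.1   norm 0.0151
1, -0.0110, 0.0002, 0.0103 , 0.1, 0.0, -0.1   norm 0.0151
1, -0.0110, 0.0002, 0.0103 , 0.1, 0.0, -0.1   norm 0.0151
1, -0.0110, 0.0002, 0.0103 , 0.1, 0.0, -0.1   norm 0.0151
1, -0.0110, 0.0002, 0.0103 , 0.1, 0.0, -0.1   norm 0.0151
-- (0.115, 0, 0.265) 45 [0.524 0.215 0.265]
1, -0.0027, -0.0000, -0.0027 , 0.0, 0.0, 0.0   norm 0.0037
1, -0.0027, -0.0000, -0.0027 , 0.0, 0.0, 0.0   norm 0.0037
1, -0.0027, 0.0000, -0.0027 , 0.0, 0.0, 0.0   norm 0.0038
1, -0.0027, -0.0000, -0.0027 , 0.0, 0.0, 0.0   norm 0.0038
1, -0.0027, -0.0000, -0.0027 , 0.0, -0.0, -0.0   norm 0.0037
1, -0.0027, 0.0000, -0.0027 , -0.0, 0.0, 0.0   norm 0.0038
1, -0.0027, -0.0000, -0.0027 , 0.0, 0.0, 0.0   norm 0.0037
1, -0.0027, -0.0000, -0.0027 , 0.0, 0.0, 0.0   norm 0.0037
-- (0.085, 0, 0.265) 45 [0.54  0.189 0.265]
```

View pics/s2.png

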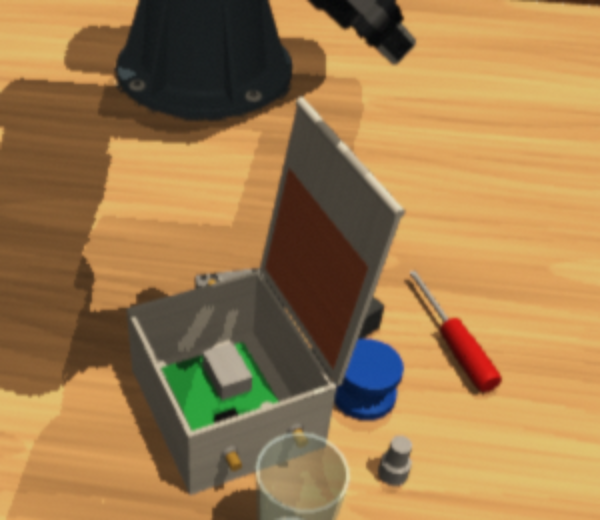

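The fingertip, at crop (400,45), hangs above and behind the lid's free edge, which runs (300,100)–(400,210). I can descend into the hook position.

Request:
{"api": "servo_tool", "payload": {"rows": [1,-0.011,0,0.0105,0.1,0,0,1,-0.011,0,0.0105,0.1,0,-0.1,1,-0.011,0,0.0105,0.1,0,-0.1,1,-0.011,0,0.0105,0.1,0,-0.1,1,-0.011,0,0.0105,0,0,0,1,0,0,0,0,0,0,1,0,0,0,0,0,0]}}

```text
time: 4.4
eef_pos: [0.5226, 0.2159, 0.2645]
ee_rot: [0.45, 0.807, 0.187, -0.334]
contact_force: [-0.5, 0.6, -0.8]
grip_width: 0.0002
gripper_force: 0.0
```

```bash
cat >> h.py <<'E'
def lidfit(view="scene"):
    c=imaging.capture(view); P=(cloud(c).reshape(-1,3)-C0)@RC.as_matrix()
    # inner face strips left/right of the finger, in the hinge-normal plane
    m=(np.abs(P[:,1])>.035)&(np.abs(P[:,1])<.068)&(P[:,2]>.105)&(P[:,0]<.12)&(P[:,0]>-.14)&(P[:,2]<.27)
    d=P[m][:,[0,2]]-[.065,.0855]; a=np.arctan2(d[:,1],-d[:,0]); rr=np.hypot(*d.T)
    k=(rr>.06)&(rr<.185); a=a[k]
    h,e=np.histogram(a,60); i=h.argmax(); a=a[np.abs(a-(e[i]+e[i+1])/2)<.06]
    print(view,"lid angle",np.median(a).round(3),len(a),a.std().round(3))
E
python3 - <<'E'
from h import *
p,q=now(); s=r.observe(); print(s["time"],incase(p),s["contact_force"],(tool(45).inv()*q).as_rotvec(degrees=True))
lidfit("scene"); lidfit("top")
E
```

```text
4.4 [0.11661621 0.00067871 0.26445541] [-0.47194578  0.57710868 -0.83677954] [-0.00939674 -0.00796515 -0.04575611]
scene lid angle 1.688 1696 0.012
top lid angle 1.716 28 0.013
```

Request:
{"api": "servo_tool", "payload": {"rows": [1,-0.003,0,-0.003,0,0,0,1,-0.003,0,-0.003,0,0,0,1,-0.003,0,-0.003,0,0,0,1,-0.003,0,-0.003,0,0,0,1,-0.003,0,-0.003,0,0,0,1,-0.003,0,-0.003,0,0,0,1,-0.003,0,-0.003,0,0,0,1,-0.003,0,-0.003,0,0,0]}}

```text
time: 5.5
eef_pos: [0.5406, 0.187, 0.266]
ee_rot: [0.449, 0.807, 0.187, -0.334]
contact_force: [-3.1, 0.3, 13.8]
grip_width: 0.0002
gripper_force: 5.6
```

Run:
```python
from h import *
p,q=now(); s=r.observe(); print(s["time"],incase(p),s["contact_force"])
lidfit("scene")
```

```text
5.5 [0.08266064 0.00058307 0.26604048] [-3.09826751  0.34947648 13.76010876]
scene lid angle 1.555 1309 0.012
```

Request:
{"api": "servo_tool", "payload": {"rows": [1,0,0,-0.0025,0,0,0,1,-0.0025,0,-0.003,0,0,0,1,-0.0025,0,-0.003,0,0,0]}}

```text
time: 5.92
eef_pos: [0.5454, 0.1785, 0.2663]
ee_rot: [0.45, 0.807, 0.186, -0.334]
contact_force: [-0.7, 0.2, -0.2]
grip_width: -0.0003
gripper_force: 0.2
```

Run:
```python
from h import *
p,q=now(); s=r.observe(); print(s["time"],incase(p),s["contact_force"])
lidfit("scene")
```

```text
5.925 [0.0728707  0.00089955 0.26633136] [-0.73093989  0.24498687 -0.2084948 ]
scene lid angle 1.5 1193 0.011
```

Request:
{"api": "servo_tool", "payload": {"rows": [1,-0.003,0,-0.003,0,0,0,1,-0.003,0,-0.003,0,0,0,1,0.014,0,-0.014,0,0,0,1,0.015,0,-0.015,0,0,0,1,0.015,0,-0.015,0,0,0,1,-0.02,0,-0.02,0,0,0,1,-0.035,0,-0.035,0,0,0,1,-0.035,0,-0.035,0,0,0]}}

```text
time: 6.98
eef_pos: [0.6173, 0.0623, 0.3305]
ee_rot: [0.449, 0.807, 0.186, -0.334]
contact_force: [0.6, -0.4, -0.5]
grip_width: -0.0001
gripper_force: 0.0
```

Run:
```python
from h import *
p,q=now(); s=r.observe(); print(s["time"],incase(p),s["contact_force"])
lidfit("scene")
plan([((-.135,0,.30),45,1),((-.140,0,.16),45,3)])
```

```text
6.975 [-0.06375717  0.00080905  0.33048314] [ 0.58131023 -0.36616164 -0.52194245]
scene lid angle 1.415 1129 0.012
1, -0.0675, 0.0018, -0.0258 , 0.1, 0.1, -0.1   norm 0.0723
-- (-0.135, 0, 0.3) 45 [0.655 0.002 0.3  ]
1, -0.0342, -0.0000, 0.0318 , 0.0, 0.0, 0.0   norm 0.0467
1, -0.0342, 0.0000, 0.0318 , -0.0, -0.0, -0.0   norm 0.0467
1, -0.0342, -0.0000, 0.0318 , 0.0, 0.0, 0.0   norm 0.0467
-- (-0.14, 0, 0.16) 45 [ 0.658 -0.002  0.16 ]
```

Request:
{"api": "servo_tool", "payload": {"rows": [1,-0.032,0,-0.018,0,0,0,1,-0.032,0,-0.018,0,0,0,1,-0.034,0,0.032,0,0,0,1,-0.034,0,0.032,0,0,0,1,-0.031,0,0.029,0,0,0,1,0.015,0,0.015,0,0,0,1,0.015,0,0.015,0,0,0]}}

```text
time: 7.9
eef_pos: [0.6338, 0.0361, 0.1738]
ee_rot: [0.45, 0.807, 0.187, -0.334]
contact_force: [1.0, 0.7, 0.3]
grip_width: -0.0004
gripper_force: 0.0
```

Run:
```python
from h import *
p,q=now(); s=r.observe(); print(s["time"],incase(p),s["contact_force"],(tool(45).inv()*q).as_rotvec(degrees=True))
lidfit("scene");lidfit("top")
plan([((-.080,0,.176),45,2)])
```

```text
7.9 [-0.09475061  0.00058492  0.17381776] [0.952939   0.65609243 0.25300709] [-0.01027179  0.00393516 -0.00343039]
scene lid angle 1.328 854 0.013
top lid angle 1.366 277 0.011
1, 0.0054, 0.0002, 0.0043 , -0.0, 0.0, 0.1   norm 0.0069
1, 0.0054, 0.0002, 0.0043 , -0.0, 0.0, 0.1   norm 0.0069
-- (-0.08, 0, 0.176) 45 [0.627 0.049 0.176]
```

Request:
{"api": "servo_tool", "payload": {"rows": [1,0.005,0,0.004,0,0,0,1,0.005,0,0.004,0,0,0,1,0,0,0,0,0,0,1,0,0,0,0,0,0,1,0,0,0,0,0,0,1,0,0,0,0,0,0,1,0,0,0,0,0,0]}}

```text
time: 8.88
eef_pos: [0.6272, 0.0465, 0.1746]
ee_rot: [0.45, 0.807, 0.186, -0.334]
contact_force: [-0.1, 0.0, 0.1]
grip_width: -0.0001
gripper_force: 0.0
```

Run:
```python
from h import *
p,q=now(); s=r.observe(); print(s["time"],incase(p),s["contact_force"])
lidfit("top")
```

```text
8.875 [-0.08244173  0.00077468  0.17457593] [-0.12850516  0.0234529   0.13233794]
top lid angle 1.191 774 0.012
```

Request:
{"api": "servo_tool", "payload": {"rows": [1,0,0,0,0,0,0,1,0,0,0,0,0,0,1,0,0,0,0,0,0,1,0,0,0,0,0,0,1,0,0,0,0,0,0,1,0,0,0,0,0,0]}}

```text
time: 9.68
eef_pos: [0.6271, 0.0465, 0.1746]
ee_rot: [0.45, 0.807, 0.186, -0.334]
contact_force: [-0.3, 0.2, 0.2]
grip_width: -0.0003
gripper_force: 0.0
```

Run:
```python
from h import *
p,q=now(); s=r.observe(); print(s["time"],incase(p),s["contact_force"])
lidfit("top")
```

```text
9.675 [-0.08238636  0.00077965  0.17461799] [-0.26427661  0.16789247  0.1825983 ]
top lid angle 0.917 1268 0.013
```

Request:
{"api": "servo_tool", "payload": {"rows": [1,0,0,0,0,0,0,1,0,0,0,0,0,0,1,-0.001,0,0,0,0,0,1,-0.002,0,0.0005,0,0,0,1,-0.003,0,0.0005,0,0,0,1,-0.0035,0,0.0005,0,0,0,1,-0.004,0,0.0005,0,0,0,1,-0.004,0,0.0005,0,0,0]}}

```text
time: 10.72
eef_pos: [0.6328, 0.0373, 0.1601]
ee_rot: [0.45, 0.807, 0.186, -0.334]
contact_force: [-0.7, 0.3, -0.2]
grip_width: -0.0
gripper_force: 0.5
```

Run:
```python
from h import *
p,q=now(); s=r.observe(); print(s["time"],incase(p),s["contact_force"])
lidfit("top"); c=imaging.capture("scene"); cv2.imwrite("pics/s3.png",cv2.resize(c["frame"][40:300,150:450],None,fx=2,fy=2))
```

```text
10.725 [-0.09315499  0.00081235  0.16012803] [-0.71160391  0.33357767 -0.16169517]
top lid angle 0.549 789 0.008
```

View pics/s3.png

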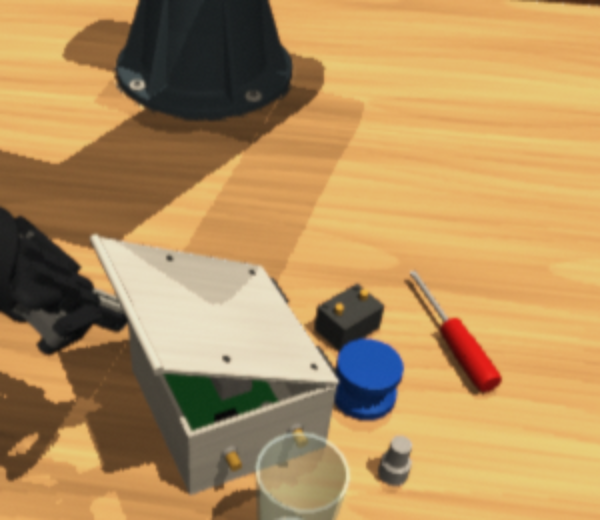

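The picture shows the lid's edge (95,240)–(160,370) near the fingertip at (125,315), about 0.5 rad up. I'll descend slowly from here.

Request:
{"api": "servo_tool", "payload": {"rows": [1,-0.0015,0,0.001,0,0,0,1,-0.001,0,0.001,0,0,0,1,-0.001,0,0.001,0,0,0]}}

```text
time: 11.2
eef_pos: [0.633, 0.0371, 0.1559]
ee_rot: [0.45, 0.807, 0.186, -0.334]
contact_force: [2.6, -1.9, -0.3]
grip_width: 0.0002
gripper_force: 1.1
```

Run:
```python
from h import *
p,q=now(); s=r.observe(); print(s["time"],incase(p),s["contact_force"],s["gripper_force"])
lidfit("top");
```

```text
11.2 [-0.09346651  0.00072318  0.15591136] [ 2.58321004 -1.88275323 -0.32786039] 1.0673882067203522
top lid angle 0.529 719 0.008
```

Request:
{"api": "servo_tool", "payload": {"rows": [1,-0.003,0,0.002,0,0,0,1,-0.004,0,0.002,0,0,0,1,-0.004,0,0.002,0,0,0,1,-0.004,0,0.002,0,0,0,1,-0.004,0,0.002,0,0,0,1,-0.004,0,0.002,0,0,0,1,-0.004,0,0.002,0,0,0,1,-0.004,0,0.002,0,0,0]}}

```text
time: 12.25
eef_pos: [0.6386, 0.028, 0.1223]
ee_rot: [0.45, 0.807, 0.186, -0.334]
contact_force: [0.7, -2.6, -0.2]
grip_width: -0.0003
gripper_force: 1.2
```

Run:
```python
from h import *
p,q=now(); s=r.observe(); print(s["time"],incase(p),s["contact_force"],s["gripper_force"])
lidfit("top");
```

```text
12.25 [-0.10411632  0.00075361  0.1223495 ] [ 0.70296678 -2.55193053 -0.18174194] 1.2181616015732288
top lid angle 0.336 45 0.007
```

Request:
{"api": "servo_tool", "payload": {"rows": [1,-0.0035,0,0.002,0,0,0,1,-0.0035,0,0.002,0,0,0,1,-0.0035,0,0.002,0,0,0,1,-0.0035,0,0.002,0,0,0,1,-0.0035,0,0.002,0,0,0,1,-0.0035,0,0.0025,0,0,0,1,-0.003,0,0.0025,0,0,0,1,-0.003,0,0.0025,0,0,0]}}

```text
time: 13.3
eef_pos: [0.6421, 0.0223, 0.0909]
ee_rot: [0.45, 0.807, 0.186, -0.334]
contact_force: [0.9, -3.5, -0.9]
grip_width: -0.0
gripper_force: 1.6
```

Run:
```python
from h import *
p,q=now(); s=r.observe(); print(s["time"],incase(p),s["contact_force"],s["gripper_force"])
P=lid(); m=(np.abs(P[:,1])<.07)&(P[:,0]>-.115)&(P[:,0]<.05)&(P[:,2]>.08); k=np.polyfit(P[m,0],P[m,2],1); print("angle",-k[0],m.sum())
```

```text
13.3 [-0.11086366  0.00075434  0.09090452] [ 0.92977584 -3.51219967 -0.85713693] 1.6398502886295319Traceback (most recent call last):
  File "<stdin>", line 3, in <module>
    raise TypeError("expected non-empty vector for x")
TypeError: expected non-empty vector for x
```

Request:
{"api": "servo_tool", "payload": {"rows": [1,-0.0015,0,0.0015,0,0,0,1,-0.0015,0,0.0015,0,0,0,1,-0.0015,0,0.0015,0,0,0,1,-0.0015,0,0.0015,0,0,0,1,-0.0015,0,0.0015,0,0,0,1,-0.0015,0,0.0015,0,0,0,1,-0.0015,0,0.001,0,0,0,1,-0.0015,0,0.001,0,0,0,1,-0.0015,0,0.001,0,0,0,1,-0.0015,0,0.001,0,0,0]}}

```text
time: 14.6
eef_pos: [0.6428, 0.0211, 0.0713]
ee_rot: [0.45, 0.807, 0.186, -0.334]
contact_force: [1.3, -3.2, -1.1]
grip_width: -0.0002
gripper_force: 1.8
```

```bash
cat > a.py <<'E'
from h import *
p,q=now(); s=r.observe(); print(s["time"],incase(p),s["contact_force"],s["gripper_force"])
c=imaging.capture("scene"); P=(cloud(c).reshape(-1,3)-C0)@RC.as_matrix()
m=(np.abs(P[:,1])<.07)&(P[:,0]>-.105)&(P[:,0]<.05)&(P[:,2]>.08)&(P[:,2]<.14); k=np.polyfit(P[m,0],P[m,2],1); print("angle",-k[0],m.sum(),"z at edge",np.polyval(k,-.105))
cv2.imwrite("pics/s4.png",cv2.resize(c["frame"][100:300,100:350],None,fx=3,fy=3))
E
python3 a.py
```

```text
14.6 [-0.11223229  0.00073887  0.07131816] [ 1.33276512 -3.17774911 -1.05676012] 1.849532201886177
angle 0.017605661154303766 5797 z at edge 0.09461966896131184
```

Request:
{"api": "servo_tool", "payload": {"rows": [1,-0.0015,0,0.001,0,0,0,1,-0.0015,0,0.001,0,0,0,1,-0.0015,0,0.001,0,0,0,1,-0.0015,0,0.001,0,0,0,1,-0.0015,0,0.001,0,0,0,1,-0.0015,0,0.001,0,0,0,1,-0.0015,0,0.001,0,0,0]}}

```text
time: 15.52
eef_pos: [0.6441, 0.0192, 0.0589]
ee_rot: [0.45, 0.807, 0.186, -0.334]
contact_force: [0.1, 0.8, 0.2]
grip_width: 0.0
gripper_force: 0.0
```

```bash
python3 a.py
```

```text
15.525 [-0.1145349   0.00073598  0.05886725] [0.13598655 0.7522047  0.24158601] 0.0
angle 0.00035922959412119264 5806 z at edge 0.09168760781088565
```

View pics/s4.png

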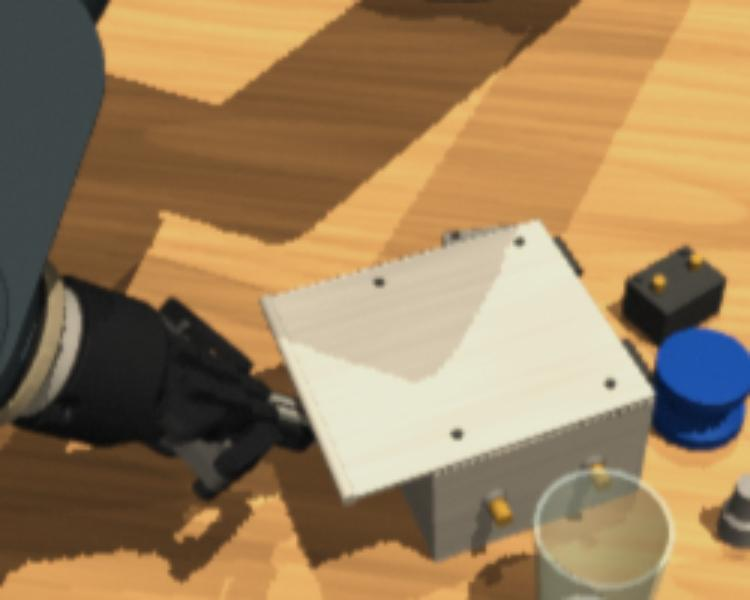

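The lid is flat on the rim (edge (265,300)–(350,500)), with the finger free at (295,430). I'll withdraw straight out in front.

Request:
{"api": "servo_tool", "payload": {"rows": [1,-0.008,0,-0.008,0,0,0,1,-0.014,0,-0.014,0,0,0,1,-0.014,0,-0.014,0,0,0,1,-0.014,0,-0.014,0,0,0,1,-0.014,0,-0.014,0,0,0,1,0,0,-0.03,0,0,0,1,0,0,-0.03,0,0,0,1,0,0,0,0,0,0,1,0,0,0,0,0,0,1,0,0,0,0,0,0]}}

```text
time: 16.82
eef_pos: [0.7134, -0.0931, 0.1004]
ee_rot: [0.45, 0.807, 0.186, -0.335]
contact_force: [-0.5, 0.6, 0.4]
grip_width: 0.0001
gripper_force: 0.0
```

```bash
python3 a.py; python3 -c "
from h import *
print(finish_job())"
```

```text
16.825 [-0.2465016   0.00077032  0.10037087] [-0.47570908  0.61235092  0.434466  ] 0.0
angle 4.7311788036178516e-05 5809 z at edge 0.09164745730223259
the job is handed in; nothing more can be done
None
```

The lid was tipped over its balance, fell freely, was caught on the finger at about 0.5 rad and lowered until fully shut (camera-fitted angle about 0 rad). The hand is clear and the job is handed in at 16.8 s, with no verdict returned; the finger pressed about 14 N on the lid edge during the nudge, under the 30 N limit but not light.

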